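Open the push-and-turn descaler tub

TASK

The kettle is to be descaled. Open the short, wide white tub: press its child-resistant cap firmly down and, keeping it pressed, turn it anticlockwise until it comes free, then lift it off and set it, right way up, on the middle of the cork coaster. Do not touch the tall slim bottle that has the same cap, and do not let the cap drop from a height.

Things in the scene. Friction and masses are not known exactly. Their poses are not given: they have to be found in the camera images.
- short_tub: Short, wide white tub, 76 mm in diameter, with a paper-coloured band; its dark rubber foot holds it fast, so it neither slides nor turns. It stands on the wooden board over the hob (board top z = 0.086). Origin: centre of its underside, z up. Neck 45 mm in diameter, 64 to 90 mm above the origin; 110 mm high with its cap.
- cap_center (a point): Centre (half-way up) of the tub's grey ribbed cap, on its axis, z up. Cap: 54 mm in diameter, 29 mm high, about 40 g; shut, its centre is 95.5 mm above the tub's origin. Round: grip it across any diameter; one grasp serves for all. Freed, it lifts straight off (20 mm clears the neck) and stands upright on its 54 mm wide underside.
- tub_cap: The same cap; origin at the centre of its underside; x axis along the tub's x axis when shut. Shut, it cannot turn (3 degrees of play) or lift. Pressed down it unlocks at 3.5 mm (11 N); rigid stop at 8 mm (16 N). Arm and grip give 1 to 2 mm, so move the hand down 7 to 9 mm. Kept down, it turns anticlockwise seen from above: free at 70 degrees (60 to 80), then a stop. Eased, it springs up 3 mm.
- spring_plate (a joint): Spring plate in the tub's neck under the cap, m: 0 with the cap shut and not pressed, grows as the cap is pressed down (to 0.008), -0.003 with the cap free or off.
- coaster_top (a point): Centre of the upper face of the round cork coaster, 100 mm in diameter, 9 mm thick, lying loose on the same board; z points up.
- tall_bottle: Tall slim white bottle, 62 mm in diameter, 161 mm high, with a grey cap like the tub's; fixed to the board by its dark rubber foot. Not to be touched. Origin: centre of its underside.

How it is judged:
By the outcome, as a careful person would: the job done as asked, in the order asked, and still so for the second after the job is handed in, with the robot touching nothing.
It also fails if it takes over 45 s, if anything falls off the work surface, if the arm or the gripper's body presses on something with over 40 N, if the wrist force passes 120 N, or if a joint passes its speed limit or range.

ROBOT

A 6-joint arm with a two-finger parallel gripper is mounted at the origin on a cart in front of the work surface, level with it; the furniture and walls round the work are solid. World frame = base frame: x ahead of the robot, y to its left, z up, the work surface at z = 0. Lengths are in m, angles in rad, forces in N, time in s.
With the tool pointing down it reaches from about 0.3 to 0.95 m from the base axis. Payload 3.1 kg.
Tool frame: the origin (TCP) lies midway between the tips of the shut fingers; the grasp point (between the pads) lies 19 mm behind it; z points along the fingers, y is the line along which they close (so a half turn about z gives the same grasp; the last joint's range is limited). The gripper opens to 85 mm and grips with 20 to 120 N. Pads are 22 mm wide; open, the fingers measure 114 mm over their backs; the gripper's body (76 mm by 85 mm) begins 54 mm behind the grasp point. The pads swing forward as they close: fully open they stand 13 mm farther back than shut.
Start: joints at [1.18, 0.308, 1.634, -0, 1.2, -0.07], TCP at [0.197, 0.593, 0.231] pointing down, gripper open.
Joint ranges: [-3.06, 3.06], [-0.79, 1.96], [0.05, 2.63], [-1.19, 4.34], [0.05, 2.64], [-2.94, 2.94]. Speed limits (rad/s): [2.79, 2.79, 3.14, 3.14, 3.14, 3.14].

INTERFACE

Orientations are given as [roll, pitch, yaw] about the fixed x, y, z axes, in that order (R = Rz(yaw) Ry(pitch) Rx(roll)).
In Python, from plant import arm, vision gives the robot as it stands.
- The arm moves only by the tool play_rows, never from a script. Its argument "plan" is a list of rows, each an object of numbers: "x", "y", "z": the shift along the tool's x, y, z in units of 20 cm (1.0 is 20 cm); "turn": the turn about the tool's z in units of 60 degrees (1.0 is 60 degrees). A call has 1 to 5 rows; each row is the pose to reach, as a shift and turn from the pose commanded when the call began, along the tool's axes at that moment; what a row does not reach only later rows make up. A row lasts 1/10 s, in which the tool goes at most 50 mm and 8.59 degrees, less where a joint would pass 70% of its speed; a pose out of reach is approached as far as the arm can. A call with a number of a shift or a turn outside -1 to 1 is refused whole. A call with a gripper value outside its range is refused whole. "fingers" is the opening, from 0 (shut) to 1 (fully open), set as the call begins (left out, the last holds). The fingers move at their own pace and stop on an object; the grip force is fixed at half the most. Time passes only in rows, so rows that repeat a pose let the fingers close. It gives the time, the measured TCP pose, the force, the opening and the grip force at its end, in the units of the state.
- arm.observe(): the state, without advancing time (a new reading comes with each control period).
- vision.snapshot(name): name is "scene" or "top"; returns (picture, depth): 384x512x3 uint8, red, green, blue; 384x512 float32, m along the optical axis (not along the pixel's ray), 0 where there is no reading.
- vision.calibration(name): a dict with "K" (3x3 intrinsics, pixels), "k1" (the pictures are not rectified: a ray, as slopes to the right and down, at radius r is drawn at 1 + k1 r^2 times it, then the intrinsics apply), "R" (3x3) and "t" (3): a world point X has camera coordinates R X + t. Camera axes: x right, y down, z forward; pixel columns grow to the right and rows downward; lengths in m; the calibration is good to about 2 mm. A picture is of the moment at which its call begins. calibration takes no time and is no camera call.
- arm.finish_job(): hands the job in; it is judged then, once.
The state is a dict: "t": time; "joints": joint angles; "joint_velocities": joint speeds; "joint_efforts": joint torques, N m; "tool_pos": TCP position; "tcp_rot": TCP orientation; "force": force on the tool from outside, world axes, zero at the start; "wrist_torque": the same for the moment, N m; "grip_width": finger opening in m; "grasp_force": force on a finger pad.
Only numpy, scipy, OpenCV 4.12 (cv2) and the standard library are available. Lean on these libraries where they do the work, as an engineer would, in place of code of your own. Each camera call takes 0.05 s, during which the arm holds its last target. There are 200 camera calls.

## Working session

There is one attempt and no reset: what is moved stays moved. The work goes in short steps, Python scripts to look and compute and a tool call to move; the robot and the scene stay as the last step left them, time stands still between calls to the robot, and variables do not carry over. Pictures are saved under pics/ and viewed, at most 10 in all, crops included, and the job is handed in when it is done.

Besides the shell and the picture viewer there is one more tool, called as name(argument=value, ...), one argument or row to a line, values as JSON. play_rows: Moves the arm, as the interface text tells. Its arguments: {"type":"object","properties":{"plan":{"type":"array"},"fingers":{"type":"number"}},"required":["plan"]}

```bash
mkdir -p pics
python3 - <<'E'
from plant import arm, vision
import cv2,numpy as np
for n in("scene","top"):
    p,d=vision.snapshot(n);cv2.imwrite(f"pics/{n}0.png",p[:,:,::-1]);np.savez(f"{n}0.npz",p=p,d=d)
    c=vision.calibration(n);print(n,c)
print(arm.observe())
a=[cv2.imread(f"pics/{n}0.png") for n in("scene","top")]
E
```

```text
scene {'K': array([[442.59927325,   0.        , 260.68451156],
       [  0.        , 442.59927325, 192.61602949],
       [  0.        ,   0.        ,   1.        ]]), 'k1': -0.06432516712960783, 'R': array([[-0.87466356, -0.4844343 ,  0.016943  ],
       [-0.39378101,  0.68973437, -0.60762078],
       [ 0.28266618, -0.53813559, -0.79404655]]), 't': array([0.42181217, 0.27709415, 0.86901706])}
top {'K': array([[472.36762777,   0.        , 255.54524759],
       [  0.        , 472.36762777, 188.11856709],
       [  0.        ,   0.        ,   1.        ]]), 'k1': 0.04584797150858027, 'R': array([[-0.00469626, -0.99997747, -0.00479678],
       [-0.98965872,  0.00533539, -0.14334278],
       [ 0.14336515,  0.004074  , -0.98966148]]), 't': array([0.0011245 , 0.50976147, 1.04021731])}
{'t': 0.1, 'joints': array([ 1.18028655e+00,  3.08942922e-01,  1.63503967e+00,  2.07816358e-06,
        1.19969743e+00, -6.96843380e-02]), 'joint_velocities': array([ 0.00157009, -0.00195242, -0.00244702,  0.00074759, -0.00068715,
        0.00038751]), 'joint_efforts': array([ 4.94431981e-05, -4.16400218e+01, -2.77648365e+01, -1.10637070e-04,
        3.87048698e-03, -9.73566721e-07]), 'tool_pos': array([0.19682921, 0.59242275, 0.23015568]), 'tcp_rot': array([-3.13951049e+00, -1.47269515e-04,  2.82076631e+00]), 'force': array([ 0.55882088, -0.51825785,  0.06925494]), 'wrist_torque': array([ 0.01532723, -0.02007247,  0.05288324]), 'grasp_force': 0.0, 'grip_width': 0.08537316085083897}
```

View pics/scene0.png

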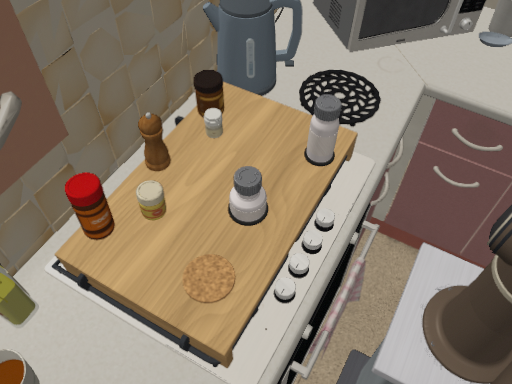

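View pics/top0.png

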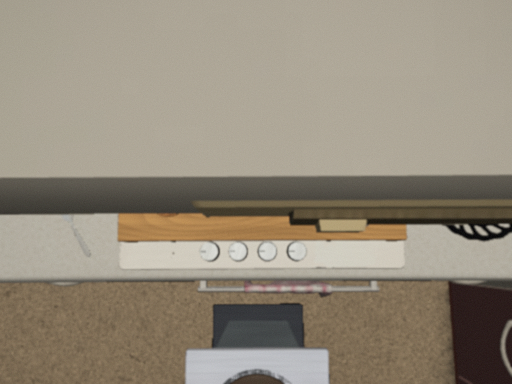

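Scene view: the tub's grey cap is at about (248,180), the coaster at (210,278) and the tall bottle's cap at (327,107). Something overhead, probably a hood, blocks the top view of the board.

```bash
cat > h.py <<'E'
import numpy as np,cv2
from plant import arm,vision
def ray(n,uv):
    c=vision.calibration(n);K=c["K"];uv=np.array(uv,float).reshape(-1,1,2)
    q=cv2.undistortPoints(uv,K,np.array([c["k1"],0,0,0,0.])).reshape(-1,2)
    return c,np.c_[q,np.ones(len(q))]
def dep(n,uv,d):
    c,q=ray(n,uv);return (q*np.array(d).reshape(-1,1)-c["t"])@c["R"]
def plane(n,uv,z):
    c,q=ray(n,uv);o=-c["R"].T@c["t"];w=q@c["R"];return o+w*((z-o[2])/w[:,2:])
def proj(n,X):
    c=vision.calibration(n);X=np.array(X,float).reshape(-1,3)
    return cv2.projectPoints(X,cv2.Rodrigues(c["R"])[0],c["t"],c["K"],np.array([c["k1"],0,0,0,0.]))[0].reshape(-1,2)
def circ(P):
    A=np.c_[2*P[:,:2],np.ones(len(P))];b=(P[:,:2]**2).sum(1)
    s=np.linalg.lstsq(A,b,rcond=None)[0];return s[:2],np.sqrt(s[2]+s[:2]@s[:2])
def cloud(n,d):
    v,u=np.nonzero(d>0);return np.c_[u,v],dep(n,np.c_[u,v],d[v,u])
E
python3 - <<'E'
from h import *
np.set_printoptions(precision=4,suppress=True)
s=np.load("scene0.npz");uv,X=cloud("scene",s["d"]);col=s["p"][uv[:,1],uv[:,0]].astype(int)
def box(u0,u1,v0,v1):return (uv[:,0]>=u0)&(uv[:,0]<u1)&(uv[:,1]>=v0)&(uv[:,1]<v1)
for nm,b,z0,z1 in(("cap",(225,272,160,200),.190,.202),("tall",(305,350,88,125),.241,.252)):
    m=box(*b)&(X[:,2]>z0)&(X[:,2]<z1);P=X[m];print(nm,m.sum(),np.median(P,0),P.min(0),P.max(0))
    r=cv2.minEnclosingCircle(P[:,:2].astype(np.float32));print(r)
# cap top via colour mask
cm=box(180,240,250,304)&(col[:,0]-col[:,2]>50)&(abs(X[:,2]-.095)<.006)
P=X[cm];print("board z",np.median(X[box(160,200,225,245)],0))
m=np.zeros((384,512),np.uint8);m[uv[cm,1],uv[cm,0]]=255
# coaster rows: raised above the board
m2=box(175,245,245,310)&(X[:,2]>.0915);print("coaster",m2.sum(),cv2.minEnclosingCircle(X[m2][:,:2].astype(np.float32)),np.median(X[m2],0))
for k,b in dict(jarR=(65,115,170,240),pep=(135,172,108,172),jar=(135,168,178,220),salt=(203,224,106,138),kettle=(205,300,0,80)).items():
    P=X[box(*b)];P=P[P[:,2]>.1];print(k,P.min(0),P.max(0),np.median(P,0))
t=np.load("top0.npz");uv2,Y=cloud("top",t["d"])
for u in(150,260,340,450):
  for v in(60,150,185,200,206,212,218,226):
    k=(uv2[:,0]==u)&(uv2[:,1]==v);print(u,v,Y[k])
E
```

```text
cap 515 [0.5066 0.0165 0.1961] [ 0.4804 -0.0124  0.1902] [0.5338 0.0414 0.2007]
((0.5073970556259155, 0.014824558049440384), 0.027643786743283272)
tall 384 [ 0.4395 -0.1976  0.2468] [ 0.4132 -0.2275  0.2411] [ 0.4678 -0.176   0.2511]
((0.4404427409172058, -0.20225833356380463), 0.027841202914714813)
board z [0.5956 0.1375 0.0859]
coaster 1984 ((0.49072253704071045, 0.19166547060012817), 0.05080633983016014) [0.4887 0.1933 0.0948]
jarR [0.7139 0.1233 0.1001] [0.8914 0.2379 0.2261] [0.7299 0.2122 0.1919]
pep [ 0.7241 -0.1132  0.1   ] [0.891  0.0287 0.2368] [0.738  0.0131 0.1705]
jar [0.6475 0.0862 0.1003] [0.7015 0.1424 0.1607] [0.6668 0.1235 0.1538]
salt [ 0.6709 -0.2171  0.1005] [ 0.7437 -0.1197  0.1532] [ 0.688  -0.1347  0.1339]
kettle [ 0.6503 -0.5291  0.1   ] [ 0.8928 -0.198   0.264 ] [ 0.7473 -0.4044  0.1931]
150 60 [[0.4139 0.0262 0.9674]]
150 150 [[0.3868 0.026  0.9654]]
150 185 [[0.3769 0.0266 0.9613]]
150 200 [[0.373  0.0277 0.9561]]
150 206 [[0.373  0.0316 0.939 ]]
150 212 [[0.373  0.0365 0.917 ]]
150 218 [[0.4386 0.2251 0.0891]]
150 226 [[0.4217 0.2253 0.0857]]
260 60 [[ 0.4137 -0.0068  0.9676]]
260 150 [[ 0.3865 -0.0066  0.9659]]
260 185 [[ 0.3768 -0.0066  0.9608]]
260 200 [[ 0.3728 -0.0066  0.9563]]
260 206 [[ 0.3713 -0.0066  0.9525]]
260 212 [[ 0.3714 -0.0067  0.9314]]
260 218 [[ 0.4376 -0.0109  0.085 ]]
260 226 [[ 0.4204 -0.0108  0.0846]]
340 60 [[ 0.4132 -0.0306  0.9682]]
340 150 [[ 0.3866 -0.0304  0.9651]]
340 185 [[ 0.3767 -0.0308  0.9611]]
340 200 [[ 0.3731 -0.032   0.9531]]
340 206 [[ 0.3712 -0.0321  0.9525]]
340 212 [[ 0.3702 -0.0338  0.9423]]
340 218 [[ 0.3681 -0.0336  0.943 ]]
340 226 [[ 0.3656 -0.034   0.9405]]
450 60 [[ 0.4134 -0.0635  0.9667]]
450 150 [[ 0.3862 -0.0625  0.9654]]
450 185 [[ 0.3765 -0.0636  0.9612]]
450 200 [[ 0.3729 -0.0665  0.9533]]
450 206 [[ 0.3711 -0.0667  0.9525]]
450 212 []
450 218 [[ 0.368  -0.0701  0.9434]]
450 226 [[ 0.4233 -0.4435  0.0156]]
```

```bash
cat >> h.py <<'E'
from scipy.spatial.transform import Rotation as Ro
def go(x,y,z,yaw=None):
    o=arm.observe();R=Ro.from_euler("xyz",o["tcp_rot"]);d=R.inv().apply(np.array([x,y,z])-o["tool_pos"])/.2
    f=lambda a:np.round(a,4)
    print("t",f(o["t"]),"pos",f(o["tool_pos"]),"rot",f(o["tcp_rot"]),"j",f(o["joints"]),"w",f(o["grip_width"]))
    print("xyz units",f(d),"turn", None if yaw is None else f(-(yaw-o["tcp_rot"][2])/(np.pi/3)))
E
python3 - <<'E'
from h import *
s=np.load("scene0.npz");uv,X=cloud("scene",s["d"])
for nm,c,z,r in(("cap",(.507,.015),.196,.035),("coaster",(.4907,.1917),.095,.06)):
    m=(np.hypot(X[:,0]-c[0],X[:,1]-c[1])<r)&(X[:,2]>z-.004)&(X[:,2]<z+.006);P=X[m]
    b=P.min(0),P.max(0);print(nm,P.mean(0),(b[0]+b[1])/2,b[1]-b[0])
    M=np.zeros((384,512),np.uint8);M[uv[m,1],uv[m,0]]=255
    k=max(cv2.findContours(M,0,1)[0],key=cv2.contourArea).reshape(-1,2);print(circ(plane("scene",k,z)))
go(.507,.015,.24,1.77)
E
```

```text
cap [0.50682548 0.01617161 0.19609847] [0.50726066 0.01447463 0.19634815] [0.05301143 0.05378984 0.0086794 ]
(array([0.50704642, 0.01576157]), np.float64(0.02640653697472569))
coaster [0.48924941 0.19298801 0.09477364] [0.49065288 0.19161181 0.09495307] [0.09916524 0.09911456 0.00775868]
(array([0.48984742, 0.19203552]), np.float64(0.04902307656907424))
t 0.1 pos [0.1968 0.5924 0.2302] rot [-3.1395e+00 -1.0000e-04  2.8208e+00] j [ 1.1803  0.3089  1.635   0.      1.1997 -0.0697] w 0.0854
xyz units [-2.3822 -2.2508 -0.0449] turn 1.0034
```

play_rows(
  plan=[
    {"x": -0.1, "y": -0.09, "z": -0.05, "turn": 0.12},
    {"x": -0.27, "y": -0.25, "z": -0.05, "turn": 0.26},
    {"x": -0.44, "y": -0.41, "z": -0.05, "turn": 0.4},
    {"x": -0.61, "y": -0.57, "z": -0.05, "turn": 0.54},
    {"x": -0.78, "y": -0.74, "z": -0.05, "turn": 0.68},
  ],
  fingers=1,
)

```text
t: 0.6
tool_pos: [0.2988, 0.4017, 0.2408]
tcp_rot: [-3.141, 0.0, 2.103]
force: [0.6, 0.4, 1.0]
grip_width: 0.0853
grasp_force: 0.0
```

```bash
python3 -c "
from h import *
go(.507,.0153,.24,1.77)"
```

```text
t 0.6 pos [0.2988 0.4017 0.2408] rot [-3.1412e+00  4.0000e-04  2.1035e+00] j [ 8.4440e-01  5.7300e-02  1.9107e+00 -3.0000e-04  1.1741e+00  3.1180e-01] w 0.0853
xyz units [-2.1931 -0.0846  0.005 ] turn 0.3185
```

play_rows(
  plan=[
    {"x": -0.22, "y": -0.01, "turn": 0.1},
    {"x": -0.44, "y": -0.02, "turn": 0.2},
    {"x": -0.66, "y": -0.03, "turn": 0.3},
    {"x": -0.85, "y": -0.04, "turn": 0.3},
    {"x": -1.0, "y": -0.04, "turn": 0.3},
  ],
)

```text
$.plan[0]: bad value
```

```bash
python3 -c "
from h import *
go(.507,.0153,.24,1.77)"
```

```text
t 0.6 pos [0.2988 0.4017 0.2408] rot [-3.1412e+00  4.0000e-04  2.1035e+00] j [ 8.4440e-01  5.7300e-02  1.9107e+00 -3.0000e-04  1.1741e+00  3.1180e-01] w 0.0853
xyz units [-2.1931 -0.0846  0.005 ] turn 0.3185
```

play_rows(
  plan=[
    {"x": -0.22, "y": -0.01, "z": 0, "turn": 0.1},
    {"x": -0.44, "y": -0.02, "z": 0, "turn": 0.2},
    {"x": -0.66, "y": -0.03, "z": 0, "turn": 0.3},
    {"x": -0.85, "y": -0.04, "z": 0, "turn": 0.3},
    {"x": -1.0, "y": -0.04, "z": 0, "turn": 0.3},
  ],
)

```text
t: 1.1
tool_pos: [0.3943, 0.2254, 0.2409]
tcp_rot: [-3.141, 0.001, 1.793]
force: [0.4, 0.9, 0.3]
grip_width: 0.0856
grasp_force: 0.0
```

```bash
python3 -c "
from h import *
go(.507,.0153,.24,1.77)"
```

```text
t 1.1 pos [0.3943 0.2254 0.2409] rot [-3.1410e+00  5.0000e-04  1.7933e+00] j [ 4.2370e-01 -3.9200e-02  2.0077e+00 -4.0000e-04  1.1737e+00  2.0140e-01] w 0.0856
xyz units [-1.149   0.3176  0.0052] turn 0.0222
```

play_rows(
  plan=[
    {"x": -0.22, "y": 0.06, "z": 0, "turn": 0},
    {"x": -0.44, "y": 0.12, "z": 0, "turn": 0},
    {"x": -0.66, "y": 0.18, "z": 0, "turn": 0},
    {"x": -0.85, "y": 0.24, "z": 0, "turn": 0},
    {"x": -1.0, "y": 0.28, "z": 0, "turn": 0},
  ],
)

```text
t: 1.6
tool_pos: [0.4937, 0.0428, 0.241]
tcp_rot: [-3.141, 0.0, 1.793]
force: [0.3, -0.3, -0.0]
grip_width: 0.0854
grasp_force: 0.0
```

play_rows(
  plan=[
    {"x": -0.05, "y": 0.02, "z": 0, "turn": 0},
    {"x": -0.1, "y": 0.03, "z": 0, "turn": 0},
    {"x": -0.1, "y": 0.03, "z": 0, "turn": 0},
    {"x": -0.1, "y": 0.03, "z": 0, "turn": 0},
  ],
)

```text
t: 2.0
tool_pos: [0.5027, 0.0277, 0.241]
tcp_rot: [-3.141, -0.001, 1.795]
force: [-0.2, -0.2, 0.9]
grip_width: 0.0851
grasp_force: 0.0
```

```bash
python3 -c "
from h import *
go(.507,.0153,.16,1.77)
p,d=vision.snapshot('scene');np.savez('s1.npz',p=p,d=d);cv2.imwrite('pics/s1.png',cv2.resize(p[90:290,150:400,::-1],None,fx=3,fy=3))"
```

```text
t 2.0 pos [0.5027 0.0277 0.241 ] rot [-3.1407e+00 -8.0000e-04  1.7952e+00] j [-3.1700e-02  6.3000e-02  1.9041e+00  6.0000e-04  1.1755e+00 -2.5640e-01] w 0.0851
xyz units [-0.0658  0.0075  0.4049] turn 0.0241
```

View pics/s1.png

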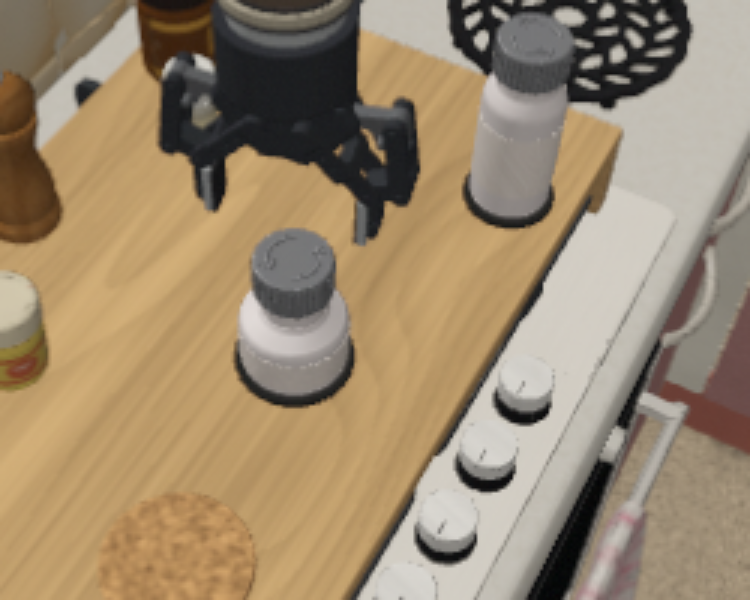

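The crop shows the open gripper over the tub, with its tips at full-image pixels (220,158) and (271,170). The cap and tall bottle are undisturbed. I'll check the tip midpoint against the projected TCP.

```bash
python3 -c "
from h import *
yw=1.795;y=np.array([np.sin(yw),-np.cos(yw),0]);c=np.array([.5027,.0277,.254])
print(proj('scene',[c-y*.0465,c+y*.0465,c]))
go(.507,.0153,.16)"
```

```text
[[270.61363062 167.11668234]
 [221.16497395 155.7697376 ]
 [245.65162124 161.38278284]]
t 2.05 pos [0.5027 0.0279 0.2411] rot [-3.1409e+00 -7.0000e-04  1.7957e+00] j [-3.1300e-02  6.2800e-02  1.9043e+00  5.0000e-04  1.1754e+00 -2.5650e-01] w 0.0853
xyz units [-0.0667  0.0073  0.4054] turn None
```

play_rows(
  plan=[
    {"x": -0.065, "y": 0.007, "z": 0, "turn": 0},
    {"x": -0.065, "y": 0.007, "z": 0.1, "turn": 0},
    {"x": -0.065, "y": 0.007, "z": 0.2, "turn": 0},
    {"x": -0.065, "y": 0.007, "z": 0.28, "turn": 0},
    {"x": -0.065, "y": 0.007, "z": 0.34, "turn": 0},
  ],
)

```text
t: 2.55
tool_pos: [0.5071, 0.0145, 0.1722]
tcp_rot: [-3.141, -0.0, 1.795]
force: [-1.1, -0.7, 0.4]
grip_width: 0.0854
grasp_force: 0.0
```

play_rows(
  plan=[
    {"x": 0, "y": 0, "z": 0.03, "turn": 0},
    {"x": 0, "y": 0, "z": 0.06, "turn": 0},
    {"x": 0, "y": 0, "z": 0.06, "turn": 0},
    {"x": 0, "y": 0, "z": 0.06, "turn": 0},
  ],
)

```text
t: 2.95
tool_pos: [0.5081, 0.0145, 0.1618]
tcp_rot: [3.141, 0.0, 1.795]
force: [-0.6, 0.5, 0.0]
grip_width: 0.0853
grasp_force: 0.0
```

```bash
python3 -c "
from h import *
go(.507,.0153,.16)
p,d=vision.snapshot('scene');np.savez('s2.npz',p=p,d=d);cv2.imwrite('pics/s2.png',cv2.resize(p[110:250,180:330,::-1],None,fx=4,fy=4))"
```

```text
t 2.95 pos [0.5081 0.0145 0.1618] rot [3.1407e+00 3.0000e-04 1.7947e+00] j [-0.0572  0.1656  1.9651 -0.      1.0099 -0.2811] w 0.0853
xyz units [ 0.0052 -0.0043  0.0088] turn None
```

View pics/s2.png

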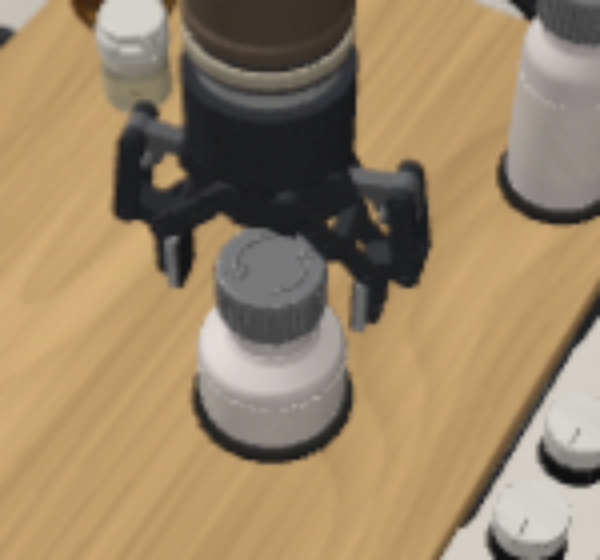

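The fingers straddle the cap evenly, with tips at about (224,180) and (270,191) either side of the cap centred near (247,180). Closing now.

play_rows(
  plan=[
    {"x": 0.005, "y": -0.002, "z": 0.005, "turn": 0},
    {"x": 0.005, "y": -0.002, "z": 0.005, "turn": 0},
    {"x": 0.005, "y": -0.002, "z": 0.005, "turn": 0},
    {"x": 0.005, "y": -0.002, "z": 0.005, "turn": 0},
    {"x": 0.005, "y": -0.002, "z": 0.005, "turn": 0},
  ],
  fingers=0,
)

```text
t: 3.5
tool_pos: [0.5082, 0.0156, 0.1613]
tcp_rot: [3.139, 0.0, 1.794]
force: [0.6, 1.7, 5.3]
grip_width: 0.0532
grasp_force: 62.7
```

play_rows(
  plan=[
    {"x": 0, "y": 0, "z": 0, "turn": 0},
    {"x": 0, "y": 0, "z": 0, "turn": 0},
    {"x": 0, "y": 0, "z": 0, "turn": 0},
    {"x": 0, "y": 0, "z": 0, "turn": 0},
    {"x": 0, "y": 0, "z": 0, "turn": 0},
  ],
)

```text
t: 4.0
tool_pos: [0.5082, 0.0156, 0.1613]
tcp_rot: [3.139, 0.0, 1.794]
force: [0.8, 0.7, 6.2]
grip_width: 0.0529
grasp_force: 62.7
```

Firm grip. Next I'll press down 9 mm.

play_rows(
  plan=[
    {"x": 0, "y": 0, "z": 0.01, "turn": 0},
    {"x": 0, "y": 0, "z": 0.02, "turn": 0},
    {"x": 0, "y": 0, "z": 0.03, "turn": 0},
    {"x": 0, "y": 0, "z": 0.04, "turn": 0},
    {"x": 0, "y": 0, "z": 0.045, "turn": 0},
  ],
)

```text
t: 4.5
tool_pos: [0.5082, 0.0156, 0.1537]
tcp_rot: [3.139, 0.0, 1.795]
force: [-2.6, 2.0, 15.5]
grip_width: 0.0533
grasp_force: 63.5
```

play_rows(
  plan=[
    {"x": 0, "y": 0, "z": 0, "turn": 0},
    {"x": 0, "y": 0, "z": 0, "turn": 0},
    {"x": 0, "y": 0, "z": 0, "turn": 0},
  ],
)

```text
t: 4.8
tool_pos: [0.5082, 0.0156, 0.1538]
tcp_rot: [3.139, 0.0, 1.794]
force: [-2.4, 1.8, 14.6]
grip_width: 0.0528
grasp_force: 63.5
```

play_rows(
  plan=[
    {"x": 0, "y": 0, "z": 0, "turn": -0.06},
    {"x": 0, "y": 0, "z": 0, "turn": -0.13},
    {"x": 0, "y": 0, "z": 0, "turn": -0.2},
    {"x": 0, "y": 0, "z": 0, "turn": -0.27},
    {"x": 0, "y": 0, "z": 0, "turn": -0.33},
  ],
)

```text
t: 5.3
tool_pos: [0.5089, 0.0149, 0.1542]
tcp_rot: [3.139, 0.003, 2.143]
force: [-0.9, -0.5, 14.0]
grip_width: 0.0531
grasp_force: 63.7
```

```bash
python3 -c "
from h import *
go(.5082,.0156,.1538,1.794+np.radians(72));o=arm.observe();print(o['force'],o['wrist_torque'])
p,d=vision.snapshot('scene');cv2.imwrite('pics/s3.png',cv2.resize(p[110:250,180:330,::-1],None,fx=4,fy=4))"
```

```text
t 5.3 pos [0.5089 0.0149 0.1542] rot [3.1387e+00 2.9000e-03 2.1429e+00] j [-5.5800e-02  1.7600e-01  1.9706e+00 -8.0000e-04  9.9090e-01 -6.2750e-01] w 0.0531
xyz units [ 0.0047 -0.0013  0.0018] turn -0.8668
[-0.93289524 -0.53005147 14.03968757] [-0.02485469  0.23229274 -0.03109554]
```

View pics/s3.png

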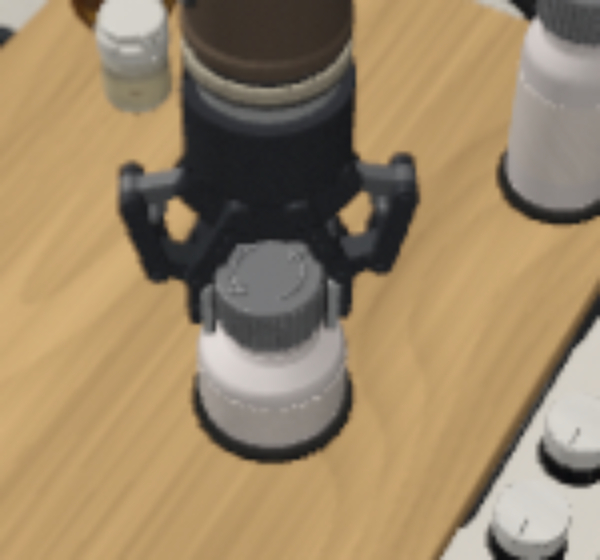

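The cap is gripped and pressed down, and its arrow mark near (237,182) has turned with the fingers. Wrist torque is near zero, so it is unlocked and I'll keep turning.

play_rows(
  plan=[
    {"x": 0, "y": 0, "z": 0.005, "turn": -0.08},
    {"x": 0, "y": 0, "z": 0.005, "turn": -0.17},
    {"x": 0, "y": 0, "z": 0.005, "turn": -0.26},
    {"x": 0, "y": 0, "z": 0.005, "turn": -0.35},
    {"x": 0, "y": 0, "z": 0.005, "turn": -0.44},
  ],
)

```text
t: 5.85
tool_pos: [0.5084, 0.0147, 0.1534]
tcp_rot: [3.141, 0.003, 2.605]
force: [-4.2, -0.7, 16.9]
grip_width: 0.0529
grasp_force: 64.0
```

play_rows(
  plan=[
    {"x": 0, "y": 0, "z": 0, "turn": -0.08},
    {"x": 0, "y": 0, "z": 0, "turn": -0.16},
    {"x": 0, "y": 0, "z": 0, "turn": -0.24},
    {"x": 0, "y": 0, "z": 0, "turn": -0.32},
    {"x": 0, "y": 0, "z": 0, "turn": -0.38},
  ],
)

```text
t: 6.35
tool_pos: [0.5074, 0.0135, 0.1535]
tcp_rot: [-3.138, 0.001, 3.002]
force: [-6.5, -4.0, 18.9]
grip_width: 0.0527
grasp_force: 64.1
```

```bash
python3 -c "
from h import *
go(.5082,.0156,.1538,1.794+np.radians(72));o=arm.observe();print(o['force'],o['wrist_torque'])"
```

```text
t 6.35 pos [0.5074 0.0135 0.1535] rot [-3.1380e+00  5.0000e-04  3.0021e+00] j [-0.057   0.1764  1.9718 -0.0044  0.9933 -1.4859] w 0.0527
xyz units [-0.0026  0.0111 -0.0015] turn -0.0463
[-6.50546063 -4.04113984 18.9275483 ] [-0.57678503  0.94580278 -0.15393538]
```

play_rows(
  plan=[
    {"x": 0, "y": 0, "z": 0, "turn": -0.05},
    {"x": 0, "y": 0, "z": 0, "turn": -0.1},
    {"x": 0, "y": 0, "z": 0, "turn": -0.1},
  ],
)

```text
t: 6.65
tool_pos: [0.5072, 0.0134, 0.1535]
tcp_rot: [-3.138, -0.0, 3.105]
force: [-5.6, -4.8, 19.6]
grip_width: 0.0533
grasp_force: 64.1
```

```bash
python3 -c "
from h import *
go(.5082,.0156,.1538,1.794+np.radians(72));o=arm.observe();print(o['force'],o['wrist_torque'])"
```

```text
t 6.65 pos [0.5072 0.0134 0.1535] rot [-3.1378e+00 -2.0000e-04  3.1053e+00] j [-0.057   0.1763  1.9718 -0.0046  0.9935 -1.589 ] w 0.0533
xyz units [-0.0044  0.0112 -0.0015] turn 0.0522
[-5.56414512 -4.8133391  19.6177265 ] [-0.60268132  0.94822855  0.03120485]
```

play_rows(
  plan=[
    {"x": 0, "y": 0, "z": 0, "turn": -0.05},
    {"x": 0, "y": 0, "z": 0, "turn": -0.08},
    {"x": 0, "y": 0, "z": 0, "turn": -0.08},
  ],
)

```text
t: 6.95
tool_pos: [0.5074, 0.013, 0.1535]
tcp_rot: [-3.137, -0.0, -3.095]
force: [-6.2, -5.9, 18.3]
grip_width: 0.0526
grasp_force: 64.1
```

```bash
python3 -c "
from h import *
go(.5082,.0156,.1538,1.794+np.radians(72));o=arm.observe();print(o['force'],o['wrist_torque'])"
```

```text
t 6.95 pos [0.5074 0.013  0.1535] rot [-3.1369e+00 -3.0000e-04 -3.0946e+00] j [-0.0573  0.1764  1.9718 -0.0056  0.9933 -1.6721] w 0.0526
xyz units [-0.0048  0.013  -0.0016] turn -5.8683
[-6.21029227 -5.86684565 18.3022429 ] [-0.86980153  0.95629581 -0.0860154 ]
```

play_rows(
  plan=[
    {"x": 0, "y": 0, "z": -0.015, "turn": 0},
    {"x": 0, "y": 0, "z": -0.03, "turn": 0},
    {"x": 0, "y": 0, "z": -0.045, "turn": 0},
    {"x": 0, "y": 0, "z": -0.055, "turn": 0},
    {"x": 0, "y": 0, "z": -0.06, "turn": 0},
  ],
)

```text
t: 7.45
tool_pos: [0.507, 0.013, 0.1625]
tcp_rot: [-3.137, -0.0, -3.095]
force: [0.5, -6.1, 1.0]
grip_width: 0.0531
grasp_force: 62.7
```

```bash
python3 -c "
from h import *
o=arm.observe();print(o['force'],o['wrist_torque'])
p,d=vision.snapshot('scene');cv2.imwrite('pics/s4.png',cv2.resize(p[110:250,180:330,::-1],None,fx=4,fy=4))"
```

```text
[ 0.48049771 -6.06403623  1.01019885] [-0.95449651 -0.12778433 -0.08853294]
```

View pics/s4.png

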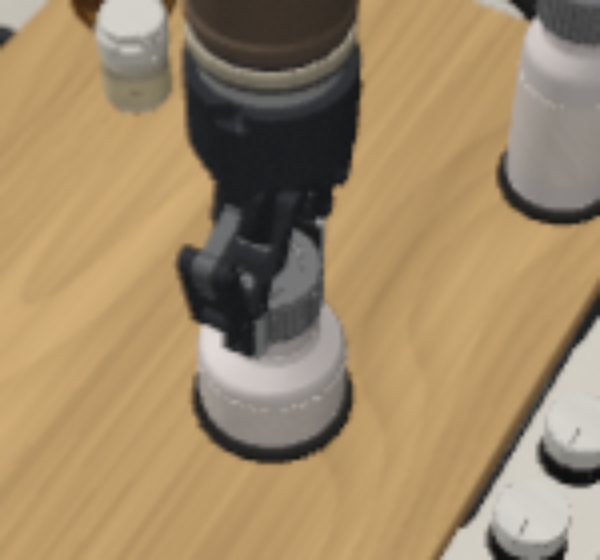

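The cap is still gripped and the upward force has fallen to about 1 N. I'll lift a little and watch for any pull.

play_rows(
  plan=[
    {"x": 0, "y": 0, "z": -0.01, "turn": 0},
    {"x": 0, "y": 0, "z": -0.02, "turn": 0},
    {"x": 0, "y": 0, "z": -0.03, "turn": 0},
  ],
)

```text
t: 7.8
tool_pos: [0.5062, 0.0129, 0.1671]
tcp_rot: [-3.137, -0.002, -3.095]
force: [1.9, -5.5, -3.2]
grip_width: 0.053
grasp_force: 63.3
```

play_rows(
  plan=[
    {"x": 0, "y": 0, "z": -0.02, "turn": 0},
    {"x": 0, "y": 0, "z": -0.04, "turn": 0},
    {"x": 0, "y": 0, "z": -0.06, "turn": 0},
    {"x": 0, "y": 0, "z": -0.08, "turn": 0},
    {"x": 0, "y": 0, "z": -0.1, "turn": 0},
  ],
)

```text
t: 8.3
tool_pos: [0.5068, 0.0156, 0.1886]
tcp_rot: [3.141, -0.0, -3.096]
force: [-0.7, 0.2, -0.9]
grip_width: 0.0529
grasp_force: 63.5
```

play_rows(
  plan=[
    {"x": 0, "y": 0, "z": -0.05, "turn": 0},
    {"x": 0, "y": 0, "z": -0.1, "turn": 0},
    {"x": 0, "y": 0, "z": -0.15, "turn": 0},
    {"x": 0, "y": 0, "z": -0.15, "turn": 0},
  ],
)

```text
t: 8.7
tool_pos: [0.5086, 0.0153, 0.2207]
tcp_rot: [-3.141, 0.004, -3.096]
force: [0.3, 0.2, -0.2]
grip_width: 0.0528
grasp_force: 63.5
```

```bash
python3 -c "
from h import *
o=arm.observe();print(o['force'],o['wrist_torque'])
go(.490,.192,.215)
p,d=vision.snapshot('scene');cv2.imwrite('pics/s5.png',cv2.resize(p[90:290,150:400,::-1],None,fx=3,fy=3))"
```

```text
[ 0.32697075  0.23219049 -0.24674779] [-0.00660474 -0.00624596 -0.01231767]
t 8.7 pos [0.5086 0.0153 0.2207] rot [-3.1411  0.0045 -3.0959] j [-0.0555  0.0918  1.9166 -0.      1.1287 -1.672 ] w 0.0528
xyz units [0.0526 0.8868 0.0279] turn None
```

View pics/s5.png

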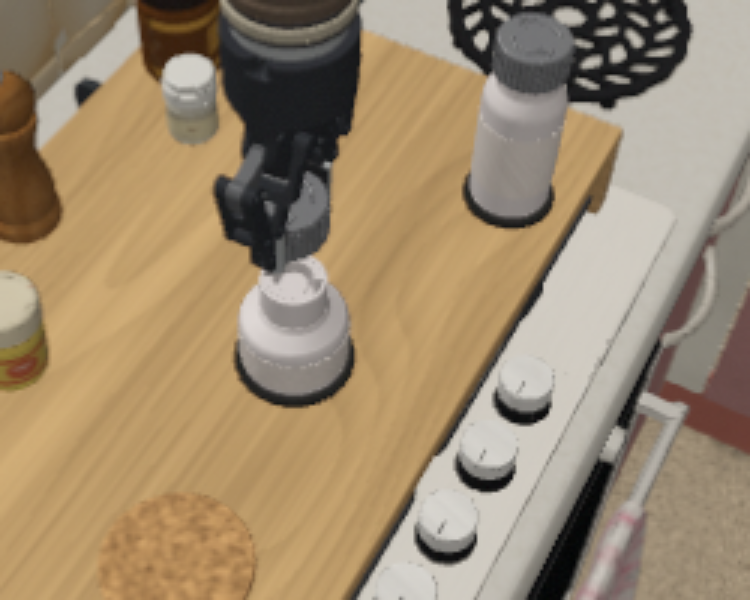

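The cap is off and held at about (250,160), above the bare neck. The tall bottle is untouched. Next I'll move to the coaster.

play_rows(
  plan=[
    {"x": 0, "y": 0.1, "z": 0, "turn": 0},
    {"x": 0.02, "y": 0.3, "z": 0, "turn": 0},
    {"x": 0.04, "y": 0.52, "z": 0, "turn": 0},
    {"x": 0.053, "y": 0.74, "z": 0, "turn": 0},
    {"x": 0.053, "y": 0.887, "z": 0, "turn": 0},
  ],
)

```text
t: 9.25
tool_pos: [0.4872, 0.1944, 0.2179]
tcp_rot: [3.141, -0.001, -3.095]
force: [0.8, -0.4, -0.8]
grip_width: 0.0529
grasp_force: 63.5
```

play_rows(
  plan=[
    {"x": 0, "y": 0, "z": 0.05, "turn": 0},
    {"x": 0, "y": 0, "z": 0.15, "turn": 0},
    {"x": 0, "y": 0, "z": 0.25, "turn": 0},
    {"x": 0, "y": 0, "z": 0.35, "turn": 0},
    {"x": 0, "y": 0, "z": 0.42, "turn": 0},
  ],
)

```text
t: 9.75
tool_pos: [0.487, 0.1909, 0.132]
tcp_rot: [-3.14, -0.003, -3.096]
force: [-0.1, 0.0, -0.7]
grip_width: 0.053
grasp_force: 63.5
```

play_rows(
  plan=[
    {"x": 0, "y": 0, "z": 0.06, "turn": 0},
    {"x": 0, "y": 0, "z": 0.11, "turn": 0},
    {"x": 0, "y": 0, "z": 0.11, "turn": 0},
    {"x": 0, "y": 0, "z": 0.11, "turn": 0},
  ],
)

```text
t: 10.15
tool_pos: [0.4886, 0.1921, 0.1125]
tcp_rot: [3.142, 0.0, -3.096]
force: [-0.6, -0.2, 0.0]
grip_width: 0.0526
grasp_force: 63.5
```

```bash
python3 -c "
from h import *
o=arm.observe();print(o['force'],o['wrist_torque'])
go(.490,.192,.0893)
p,d=vision.snapshot('scene');cv2.imwrite('pics/s6.png',cv2.resize(p[180:330,130:290,::-1],None,fx=4,fy=4));np.savez('s6.npz',p=p,d=d)"
```

```text
[-0.60778607 -0.18706447  0.0240002 ] [-0.02343949 -0.03460459  0.03862797]
t 10.15 pos [0.4886 0.1921 0.1125] rot [ 3.1416e+00  4.0000e-04 -3.0960e+00] j [ 2.9160e-01  2.6780e-01  1.9570e+00 -1.0000e-04  9.1640e-01 -1.3247e+00] w 0.0526
xyz units [-0.0069 -0.0007  0.1158] turn None
```

View pics/s6.png

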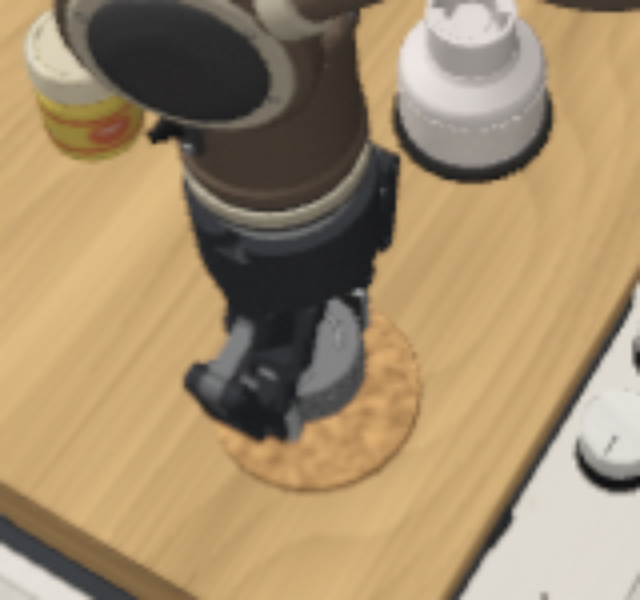

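The cap hangs centred above the coaster. I'll lower it slowly until contact.

play_rows(
  plan=[
    {"x": -0.005, "y": 0, "z": 0.03, "turn": 0},
    {"x": -0.005, "y": 0, "z": 0.06, "turn": 0},
    {"x": -0.005, "y": 0, "z": 0.08, "turn": 0},
    {"x": -0.005, "y": 0, "z": 0.09, "turn": 0},
    {"x": -0.005, "y": 0, "z": 0.09, "turn": 0},
  ],
)

```text
t: 10.7
tool_pos: [0.4888, 0.192, 0.0937]
tcp_rot: [-3.141, -0.001, -3.096]
force: [-0.4, -0.1, -0.5]
grip_width: 0.0527
grasp_force: 63.5
```

play_rows(
  plan=[
    {"x": 0, "y": 0, "z": 0.005, "turn": 0},
    {"x": 0, "y": 0, "z": 0.01, "turn": 0},
    {"x": 0, "y": 0, "z": 0.01, "turn": 0},
  ],
)

```text
t: 11.0
tool_pos: [0.4893, 0.1922, 0.0923]
tcp_rot: [-3.142, -0.0, -3.096]
force: [-0.1, -0.0, -0.3]
grip_width: 0.053
grasp_force: 63.5
```

play_rows(
  plan=[
    {"x": 0, "y": 0, "z": 0.005, "turn": 0},
    {"x": 0, "y": 0, "z": 0.01, "turn": 0},
    {"x": 0, "y": 0, "z": 0.01, "turn": 0},
  ],
)

```text
t: 11.3
tool_pos: [0.4895, 0.1922, 0.0916]
tcp_rot: [-3.141, -0.0, -3.096]
force: [-2.5, -0.9, 8.0]
grip_width: 0.0529
grasp_force: 67.7
```

play_rows(
  plan=[
    {"x": 0, "y": 0, "z": -0.003, "turn": 0},
    {"x": 0, "y": 0, "z": -0.003, "turn": 0},
    {"x": 0, "y": 0, "z": -0.003, "turn": 0},
    {"x": 0, "y": 0, "z": -0.003, "turn": 0},
    {"x": 0, "y": 0, "z": -0.003, "turn": 0},
  ],
  fingers=1,
)

```text
t: 11.8
tool_pos: [0.4892, 0.1921, 0.0907]
tcp_rot: [-3.141, -0.0, -3.096]
force: [-0.2, 0.3, 0.3]
grip_width: 0.085
grasp_force: 0.0
```

play_rows(
  plan=[
    {"x": 0, "y": 0, "z": 0, "turn": 0},
    {"x": 0, "y": 0, "z": 0, "turn": 0},
    {"x": 0, "y": 0, "z": 0, "turn": 0},
    {"x": 0, "y": 0, "z": 0, "turn": 0},
    {"x": 0, "y": 0, "z": 0, "turn": 0},
  ],
)

```text
t: 12.3
tool_pos: [0.4893, 0.1922, 0.0909]
tcp_rot: [3.142, 0.0, -3.096]
force: [-0.1, 0.0, 0.0]
grip_width: 0.0854
grasp_force: 0.0
```

play_rows(
  plan=[
    {"x": 0, "y": 0, "z": -0.03, "turn": 0},
    {"x": 0, "y": 0, "z": -0.1, "turn": 0},
    {"x": 0, "y": 0, "z": -0.2, "turn": 0},
    {"x": 0, "y": 0, "z": -0.3, "turn": 0},
    {"x": 0, "y": 0, "z": -0.4, "turn": 0},
  ],
)

```text
t: 12.8
tool_pos: [0.4897, 0.1923, 0.173]
tcp_rot: [3.141, 0.002, -3.096]
force: [0.6, 0.0, 0.0]
grip_width: 0.0852
grasp_force: 0.0
```

play_rows(
  plan=[
    {"x": 0.1, "y": 0.1, "z": -0.2, "turn": 0},
    {"x": 0.2, "y": 0.3, "z": -0.3, "turn": 0},
    {"x": 0.3, "y": 0.5, "z": -0.3, "turn": 0},
    {"x": 0.3, "y": 0.7, "z": -0.3, "turn": 0},
    {"x": 0.3, "y": 0.8, "z": -0.3, "turn": 0},
  ],
)

```text
t: 13.3
tool_pos: [0.4216, 0.3524, 0.2333]
tcp_rot: [3.139, 0.003, -3.093]
force: [0.1, -0.8, -0.0]
grip_width: 0.0856
grasp_force: 0.0
```

Run:
```python
from h import *
p,d=vision.snapshot('scene');cv2.imwrite('pics/s7.png',p[:,:,::-1])
uv,X=cloud("scene",d);r=np.hypot(X[:,0]-.49,X[:,1]-.192)
for nm,lo,hi,R in(("coaster",.0915,.1,.07),("captop",.119,.13,.06)):
    m=(r<R)&(X[:,2]>lo)&(X[:,2]<hi);P=X[m];print(nm,m.sum(),np.median(P[:,2]),cv2.minEnclosingCircle(P[:,:2].astype(np.float32)))
```

```text
coaster 748 0.09488138345338357 ((0.4863227307796478, 0.18995651602745056), 0.05024721473455429)
captop 417 0.12386970092950464 ((0.49211132526397705, 0.19546973705291748), 0.027157632634043694)
```

View pics/s7.png

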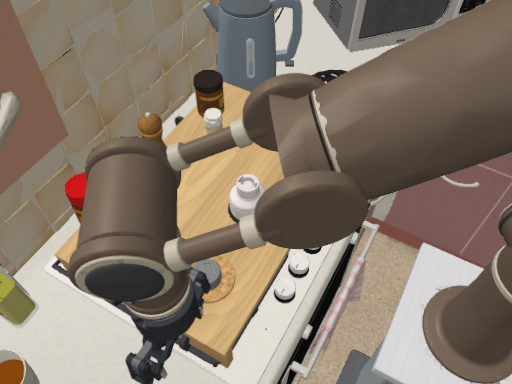

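The cap stands on the coaster at about (207,275), but the arm partly hides it. I'll move the arm clear and check properly.

play_rows(
  plan=[
    {"x": 0.2, "y": 0.15, "z": 0, "turn": 0},
    {"x": 0.4, "y": 0.3, "z": 0, "turn": 0},
    {"x": 0.6, "y": 0.45, "z": 0, "turn": 0},
    {"x": 0.8, "y": 0.6, "z": 0, "turn": 0},
    {"x": 0.95, "y": 0.75, "z": 0, "turn": 0},
  ],
)

```text
t: 13.85
tool_pos: [0.2234, 0.4908, 0.2322]
tcp_rot: [3.141, 0.0, -3.095]
force: [0.9, 1.0, 0.7]
grip_width: 0.0855
grasp_force: 0.0
```

play_rows(
  plan=[
    {"x": 0, "y": 0.15, "z": 0, "turn": 0},
    {"x": 0, "y": 0.3, "z": 0, "turn": 0},
    {"x": 0, "y": 0.3, "z": 0, "turn": 0},
    {"x": 0, "y": 0.3, "z": 0, "turn": 0},
  ],
)

```text
t: 14.25
tool_pos: [0.2227, 0.5502, 0.2314]
tcp_rot: [-3.141, 0.0, -3.095]
force: [0.1, 0.0, -1.1]
grip_width: 0.0853
grasp_force: 0.0
```

Run:
```python
from h import *
p,d=vision.snapshot('scene');cv2.imwrite('pics/s8.png',p[:,:,::-1])
uv,X=cloud("scene",d);r=np.hypot(X[:,0]-.49,X[:,1]-.192)
for nm,lo,hi,R in(("coaster",.0915,.1,.07),("captop",.119,.13,.06)):
    m=(r<R)&(X[:,2]>lo)&(X[:,2]<hi);P=X[m];print(nm,m.sum(),np.median(P[:,2]),cv2.minEnclosingCircle(P[:,:2].astype(np.float32)))
go(.2,.6,.23)
```

```text
coaster 1220 0.09471773767636638 ((0.4905529320240021, 0.19208434224128723), 0.050915662199258804)
captop 632 0.12372688649046165 ((0.49226444959640503, 0.19485200941562653), 0.027790678665041924)
t 14.3 pos [0.2228 0.5495 0.2312] rot [-3.1406 -0.     -3.096 ] j [ 1.1124e+00  2.4770e-01  1.7112e+00 -5.0000e-04  1.1836e+00 -5.0390e-01] w 0.085
xyz units [0.1025 0.2575 0.0058] turn None
```

View pics/s8.png

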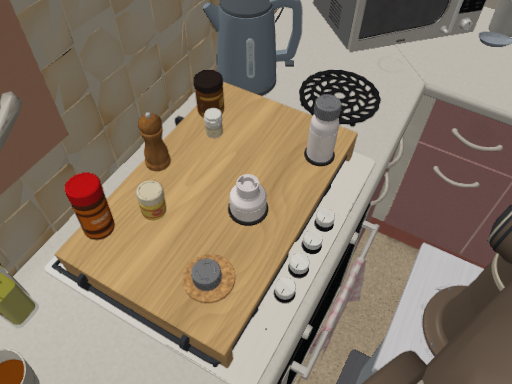

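The cap stands upright on the coaster at about (207,274), roughly 3 mm off its centre. The tub is open and the tall bottle is untouched.

```bash
python3 -c "
from plant import arm
print(arm.finish_job())"
```

```text
the job is handed in; nothing more can be done
None
```

The tub is open and its cap stands upright on the cork coaster, about 3 mm off centre; the tall bottle was not touched, and I handed the job in at about 14 s (no verdict was returned).

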